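# Take the clip-on cover off the filter unit

## Task

The filter in the unit with the blue cover is due for a look. Squeeze the two white snap tabs on the blue cover together to release it, lift the cover off and set it down, right way up, in the middle of the black rubber mat, without dropping it. Leave the orange cover on its unit.

Things in the scene. Friction and masses are not known exactly. Their poses are not given: they have to be found in the camera images.
- blue_grip (a point): (mm) Midway between the blue cover's two white upright snap tabs (28 wide along x, 3 thick, 36 high; outer faces at y = +27 and -27), 22 above the plate, 14 below the tab tops. Squeezed along y, each slides 9 inward to a stop (outer faces then 36 apart) against a spring, 3 to 7.5 N; past 5 the cover is free to lift straight up, before that it is held. Tabs spring back when let go.
- blue_cover: (mm) Blue cover: plate 118 (x) x 82 (y) x 4, 0.14 kg, clipped on a fixed grey filter housing, 116 x 80 x 60 high. Origin: centre of the plate's underside, z up; the grip point is 26 above it. A skirt reaches 26 below it into the housing; set down on a flat place the cover stands on that, grip point 52 above the place.
- orange_grip (a point): The same point between the tabs of the orange cover, on the other housing; same sizes. To be left on.
- mat_centre (a point): Centre of the upper face of the black ribbed rubber mat, 150 x 150 x 5 mm, fixed flat on the worktop. Axes along its edges, z up.

How it is judged (in metres and radians):
On the way:
1. the blue cover is unclipped and lifted clear of its housing (height (world z) of blue_grip above 0.115 m), for 0.1 s.
At the end, for the whole second after the job is handed in: The blue cover stands released and at rest on the mat, tabs up and level within 10 degrees, its centre within 45 mm of the mat's centre; the orange cover is still on its unit, within 10 mm of where it was (horizontal distance between blue_grip and mat_centre below 0.045 m and z of blue_grip in the frame of mat_centre between 0.044 and 0.06 m and angle between blue_grip's own z axis and vertical below 0.17 rad and linear speed of blue_cover below 0.02 m/s and distance of orange_grip from where it was at the start of the episode below 0.01 m); the robot touches nothing.
It fails at once if the orange cover is taken off or shifted by more than 10 mm (distance of orange_grip from where it was at the start of the episode above 0.01 m).
It fails at once if the blue cover is dropped (falls free faster than 0.7 m/s, some 25 mm) (linear speed of blue_cover above 0.7 m/s and contact force between the fingers and blue_cover below 0.1 N).
It also fails if it takes over 42 s, if anything falls off the work surface, if the arm or the gripper's body presses on something with over 40 N, if the wrist force passes 120 N, or if a joint passes its speed limit or range.

## Robot

A 6-joint arm with a two-finger parallel gripper is mounted at the origin on a cart in front of the work surface, level with it; the furniture and walls round the work are solid. World frame = base frame: x ahead of the robot, y to its left, z up, the work surface at z = 0. Lengths are in m, angles in degrees, forces in N, time in s.
With the tool pointing down it reaches from about 0.3 to 0.75 m from the base axis. Payload 8.5 kg.
Tool frame: the origin (TCP) lies at the very end of the fingers, on their centre line; the grasp point (between the pads) lies 19 mm behind it; z points along the fingers, y is the line along which they close (so a half turn about z gives the same grasp; the last joint's range is limited). The gripper opens to 85 mm and grips with 20 to 120 N. Pads are 22 mm wide; open, the fingers measure 114 mm over their backs; the gripper's body (76 mm by 85 mm) begins 54 mm behind the grasp point. The pads swing forward as they close: fully open they stand 13 mm farther back than shut.
Start: joints at [62.378, 21.807, 74.336, -0, 83.858, -12.336], TCP at [0.145, 0.531, 0.196] pointing down, gripper open.
Joint ranges: [-178.18, 178.18], [-50.72, 133.34], [12.68, 142.11], [-81.47, 261.47], [9.98, 163.14], [-165.26, 165.26]. Speed limits (degrees/s): [136.94, 136.94, 180, 180, 180, 180].

## Interface

Orientations are given as a 3x3 rotation matrix whose columns are the frame's x, y, z axes.
In Python, from rig import observe, cams, ticket gives the robot as it stands.
- The arm moves only by the tool move_arm, never from a script. Its arguments are lists of equal length, an entry for each row: "jaw": the finger opening in cm, from 0 to 8.54; "dp": the shift along the tool's x, y, z in cm, a list of three; "turn": the turn, a rotation vector about the tool's x, y, z in rad, a list of three. In form: {"jaw": [jaw, ...], "dp": [[tx, ty, tz], ...], "turn": [[wx, wy, wz], ...]}. A call has 1 to 12 rows; each row shifts and turns the commanded pose from where the row before left it, along the tool's axes as they then stand; what a row does not reach is not made up. A row lasts 1/12 s, in which the tool goes at most 41.7 mm and 7.16 degrees, less where a joint would pass 70% of its speed; a pose out of reach is approached as far as the arm can. A call is refused whole if a number of a shift passes 4.17 or a number of a turn 0.125, either way. A call with a gripper value outside its range is refused whole. The fingers move at their own pace and stop on an object; "force" is the grip in N (left out, the last holds). Time passes only in rows, so rows that do not move let the fingers close. It gives the time, the measured TCP pose, the force, the opening and the grip force at its end, in the units of the state.
- observe(): the state, without advancing time (a new reading comes with each control period).
- cams.get_image(name): name is "scene" or "side" or "wrist"; returns (picture, depth): 384x512x3 uint8, red, green, blue; 384x512 float32, m along the optical axis (not along the pixel's ray), 0 where there is no reading.
- cams.calibration(name): a dict with "vertical_fov" (degrees; the focal length in pixels is half the picture's height over the tangent of half this angle, whatever the lens; pixels are square), "cx", "cy" (the principal point, pixels), "view" (4x4, takes a point from world to camera coordinates); the wrist camera has in their place "tool_from_camera" (4x4, takes a point from camera to tool coordinates, whose origin is the TCP and whose axes are the flange's). Camera axes: x right, y up, looking along -z (the intrinsics and any distortion apply to the point x, -y, -z); pixel columns grow to the right and rows downward; lengths in m; the calibration is good to about 2 mm. The wrist camera is an equidistant fisheye: a pixel r from the principal point sees the ray r / f radians off the axis. A picture is of the moment at which its call begins: read the wrist's pose just before it. calibration takes no time and is no camera call.
- ticket.close_job(): hands the job in; it is judged then, once.
Trained networks look in the newest picture that a camera, given by its name, has taken for a name from the list of things; names that differ only in an ending like _2 or _b are one class to them, and where a whole thing is asked for, a point or a joint stands for the part that bears it (a point fixed in the world has none). Each returns a list of dicts, best first, with "p" (0 to 1); they miss things now and then, are a little off and sometimes report something else, mostly with a low value. They report only what shows in the picture. A call takes as long as a camera call.
- cams.spot_in(camera, query): "box" ([centre column, centre row, width, height] as shares, 0 to 1, of the picture: columns of its width, rows of its height, round what is visible of it).
- cams.outline_of(camera, query): "mask" (384x512 bool, what is visible of it) and "box" ([centre column, centre row, width, height] as shares, 0 to 1, of the picture: columns of its width, rows of its height, round what is visible of it).
- cams.mark_of(camera, query): "location" ([column, row] as shares, 0 to 1, of the picture: columns of its width, rows of its height: a listed point, or the origin of a listed thing).
The state is a dict: "time_s": time; "q": joint angles; "qvel": joint speeds; "joint_efforts": joint torques, N m; "position": TCP position; "tool_rot": TCP orientation; "ft_force": force on the tool from outside, world axes, zero at the start; "wrist_torque": the same for the moment, N m; "grip_width": finger opening in m; "gripper_force": force on a finger pad.
Only numpy, scipy, OpenCV 4.12 (cv2) and the standard library are available. Lean on these libraries where they do the work, as an engineer would, in place of code of your own. Each camera call takes 0.05 s, during which the arm holds its last target. There are 200 camera calls.

## Working session

There is one attempt and no reset: what is moved stays moved. The work goes in short steps, Python scripts to look and compute and a tool call to move; the robot and the scene stay as the last step left them, time stands still between calls to the robot, and variables do not carry over. Pictures are saved under pics/ and viewed, at most 10 in all, crops included, and the job is handed in when it is done.

Besides the shell and the picture viewer there is one more tool, called after "Emit:" as name(argument=value, ...) on one line, values as JSON. move_arm: Moves the arm, as the interface text tells. Its arguments: {"type":"object","properties":{"jaw":{"type":"array","items":{"type":"number"}},"dp":{"type":"array","items":{"type":"array","items":{"type":"number"}}},"turn":{"type":"array","items":{"type":"array","items":{"type":"number"}}},"force":{"type":"number"}},"required":["jaw","dp","turn"]}

```bash
ls; mkdir -p pics; cat > h.py <<'E'
import numpy as np, cv2
from rig import observe, cams, ticket
def f_of(c): return 192/np.tan(np.radians(c["vertical_fov"])/2)
def world(name,u,v,d):
    c=cams.calibration(name); f=f_of(c)
    x=(u-c["cx"])/f*d; y=-(v-c["cy"])/f*d
    p=np.array([x,y,-d,1.0])
    return (np.linalg.inv(np.array(c["view"]))@p)[:3]
E
python3 - <<'E'
from h import *
o=observe(); print(o["position"],o["tool_rot"],o["time_s"])
ims=[]
for n in ["scene","side"]:
    im,d=cams.get_image(n); np.save(f"d_{n}.npy",d)
    c=cams.calibration(n); print(n,{k:v for k,v in c.items() if k!="view"})
    ims.append(im)
    for q in ["blue_grip","orange_grip","mat_centre","blue_cover"]:
        for r in cams.mark_of(n,q)[:2]:
            u,v=r["location"][0]*512,r["location"][1]*384
            dd=d[int(np.clip(v,0,383)),int(np.clip(u,0,511))]
            print(n,q,round(r["p"],2),round(u),round(v),world(n,u,v,dd).round(3))
    cv2.imwrite(f"pics/{n}.png",im[:,:,::-1])
print(observe()["time_s"])
E
```

```text
pics
[0.14485226 0.53022287 0.19540187] [[-9.64601533e-01  2.63710738e-01 -7.27664792e-04]
 [ 2.63711504e-01  9.64600697e-01 -1.31849339e-03]
 [ 3.54205101e-04 -1.46371432e-03 -9.99998866e-01]] 0.0
scene {'vertical_fov': 46.30743599358634, 'cx': 255.3942312693426, 'cy': 187.27132014257427}
scene blue_grip 0.88 364 254 [ 0.474 -0.153  0.065]
scene orange_grip 0.93 248 184 [0.476 0.104 0.064]
scene mat_centre 0.73 176 166 [0.46  0.295 0.005]
scene blue_cover 0.82 363 259 [ 0.462 -0.157  0.068]
side {'vertical_fov': 42.84972611889975, 'cx': 260.9719475846075, 'cy': 190.1666594327785}
side blue_grip 0.61 270 232 [ 0.461 -0.183  0.098]
side orange_grip 0.97 258 185 [0.454 0.06  0.1  ]
side mat_centre 0.87 256 185 [0.454 0.111 0.08 ]
side blue_cover 0.88 264 242 [ 0.45  -0.184  0.076]
0.5
```

View pics/scene.png

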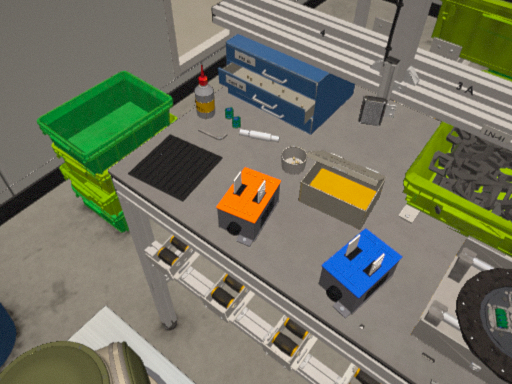

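View pics/side.png

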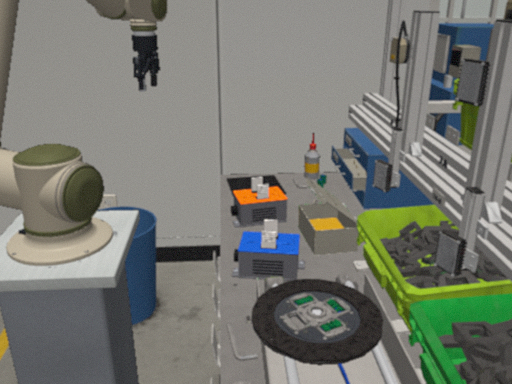

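```bash
python3 - <<'E'
from h import *
# point clouds: scene depth; blue plate, white tabs, mat
for n in ["scene","side"]:
    d=np.load(f"d_{n}.npy"); im=cv2.imread(f"pics/{n}.png")
    hsv=cv2.cvtColor(im,cv2.COLOR_BGR2HSV).astype(int)
    v,u=np.mgrid[:384,:512]; c=cams.calibration(n); f=f_of(c)
    P=np.stack([(u-c["cx"])/f*d,-(v-c["cy"])/f*d,-d,np.ones_like(d)],-1)@np.linalg.inv(np.array(c["view"])).T
    P=P[...,:3]; np.save(f"P_{n}.npy",P)
    x,y,z=P[...,0],P[...,1],P[...,2]
    ok=(d>0)
    for name,m in [("blue",(abs(hsv[...,0]-108)<14)&(hsv[...,1]>110)),("orange",(abs(hsv[...,0]-12)<8)&(hsv[...,1]>130)),("white",(hsv[...,1]<50)&(hsv[...,2]>150)&(z>.072)),("black",(hsv[...,2]<60)&(abs(z-.005)<.008))]:
        m=m&ok&(x>.25)&(x<.75)&(abs(y)<.55)&(z<.12)
        if m.sum()<10: print(n,name,0); continue
        k,l,st,ce=cv2.connectedComponentsWithStats(m.astype(np.uint8))
        for i in range(1,k):
            if st[i,4]<25: continue
            Q=P[l==i]; r=cv2.minAreaRect((Q[:,:2]*1000).astype(np.float32))
            print(n,name,st[i,4],"px",ce[i].round(),"med",np.median(Q,0).round(3),"lo",np.percentile(Q,3,0).round(3),"hi",np.percentile(Q,97,0).round(3),"rect",[np.round(a,1) for a in r])
E
```

```text
scene blue 179 px [243.  64.] med [0.734 0.33  0.112] lo [0.732 0.274 0.095] hi [0.738 0.379 0.119] rect [array([734. , 325.4]), array([111.6,  13.2]), np.float64(85.3)]
scene blue 1146 px [270. 103.] med [0.7   0.211 0.069] lo [0.697 0.129 0.008] hi [0.736 0.369 0.093] rect [array([716.3, 251.1]), array([251.7,  41.7]), np.float64(90.0)]
scene blue 281 px [306.  99.] med [0.736 0.134 0.109] lo [0.733 0.12  0.02 ] hi [0.749 0.2   0.119] rect [array([738.7, 166.1]), array([17. , 93.5]), np.float64(3.5)]
scene blue 2506 px [361. 264.] med [ 0.45  -0.159  0.064] lo [ 0.403 -0.198  0.062] hi [ 0.516 -0.115  0.067] rect [array([ 485.8, -149.8]), array([104.7, 166.7]), np.float64(79.6)]
scene orange 1789 px [249. 196.] med [0.449 0.086 0.064] lo [0.402 0.045 0.061] hi [0.516 0.129 0.067] rect [array([483.5, 108.9]), array([176.8, 113. ]), np.float64(12.0)]
scene white 25 px [236. 179.] med [0.448 0.112 0.099] lo [0.44  0.109 0.079] hi [0.464 0.116 0.101] rect [array([452.9, 112.6]), array([27.4,  3.1]), np.float64(12.2)]
scene white 50 px [262. 188.] med [0.464 0.062 0.096] lo [0.451 0.059
[... 1816 characters left out ...]
(10.9)]
side white 327 px [269. 232.] med [ 0.461 -0.182  0.088] lo [ 0.445 -0.188  0.074] hi [ 0.477 -0.132  0.1  ] rect [array([ 459.9, -160.1]), array([58.3, 27.4]), np.float64(81.6)]
side white 47 px [316. 312.] med [ 0.51  -0.412  0.078] lo [ 0.503 -0.42   0.076] hi [ 0.517 -0.406  0.08 ] rect [array([ 509. , -412.3]), array([19. , 13.7]), np.float64(67.2)]
side black 231 px [240. 183.] med [0.419 0.319 0.005] lo [0.389 0.278 0.003] hi [0.449 0.359 0.007] rect [array([421. , 318.4]), array([67.8, 91.3]), np.float64(5.9)]
side black 118 px [271. 181.] med [0.513 0.332 0.005] lo [0.493 0.28  0.003] hi [0.536 0.368 0.007] rect [array([511.3, 312.4]), array([ 43.3, 119.7]), np.float64(7.5)]
```

The scene picture shows the blue cover at px (361,264), the orange cover at (249,196) and the mat at (175,167). The side picture agrees, with blue tabs at (269,232). That puts the blue grip at about (0.460, -0.157, 0.086) with yaw about -9.7°, and the mat centre at (0.461, 0.299).

Emit:
move_arm(jaw=[8.5,8.5,8.5,8.5,8.5,8.5,8.5,8.5,8.5,8.5,8.5,8.5], dp=[[-2,-2.4,0],[-2,-2.4,0],[-2,-2.4,0],[-2,-2.4,0],[-2,-2.4,0],[-2,-2.4,0],[-2,-2.4,0],[-2,-2.4,0],[-2,-2.4,0],[-2,-2.4,0],[-2,-2.4,0],[-2,-2.4,0]], turn=[[0,0,0],[0,0,0],[0,0,0],[0,0,0],[0,0,0],[0,0,0],[0,0,0],[0,0,0],[0,0,0],[0,0,0],[0,0,0],[0,0,0]])

```text
time_s: 1.5
position: [0.3009, 0.188, 0.1962]
tool_rot: [[-0.965, 0.263, 0.001], [0.263, 0.965, 0.0], [-0.001, 0.0, -1.0]]
ft_force: [0.3, 0.1, 0.1]
grip_width: 0.0852
gripper_force: 0.0
```

Emit:
move_arm(jaw=[8.5,8.5,8.5,8.5,8.5,8.5,8.5,8.5,8.5,8.5,8.5,8.5], dp=[[-2,-2.4,0],[-2,-2.4,0],[-2,-2.4,0],[-2,-2.4,0],[-2,-2.4,0],[-2,-2.4,0],[-2,-2.4,0],[-2,-2.4,0],[-2,-2.4,0],[-2,-2.4,0],[-2,-2.4,0],[0,0,0]], turn=[[0,0,0],[0,0,0],[0,0,0],[0,0,0],[0,0,0],[0,0,0],[0,0,0],[0,0,0],[0,0,0],[0,0,0],[0,0,0],[0,0,-0.1]])

```text
time_s: 2.5
position: [0.445, -0.1276, 0.1957]
tool_rot: [[-0.985, 0.17, 0.001], [0.17, 0.985, -0.001], [-0.001, -0.001, -1.0]]
ft_force: [-0.7, 0.9, 0.0]
grip_width: 0.0851
gripper_force: 0.0
```

```bash
cat >> h.py <<'E'
def wrist_cloud(d,o):
    c=cams.calibration("wrist"); f=f_of(c)
    v,u=np.mgrid[:384,:512]; x=u-c["cx"]; y=v-c["cy"]; r=np.hypot(x,y)+1e-9; t=r/f
    s=np.where(t<1.5,np.tan(np.minimum(t,1.5)),0)/r
    P=np.stack([x*s*d,-y*s*d,-d,np.ones_like(d)],-1)@np.array(c["tool_from_camera"]).T
    return P[...,:3]@np.array(o["tool_rot"]).T+np.array(o["position"])
E
python3 - <<'E'
from h import *
o=observe(); im,d=cams.get_image("wrist"); P=wrist_cloud(d,o); print(o["position"],o["q"])
cv2.imwrite("pics/w1.png",im[:,:,::-1])
hsv=cv2.cvtColor(im,cv2.COLOR_RGB2HSV).astype(int); z=P[...,2]
for n,m in [("white",(hsv[...,1]<60)&(hsv[...,2]>120)&(z>.07)&(z<.11)),("blue",(abs(hsv[...,0]-108)<14)&(hsv[...,1]>110)&(abs(z-.064)<.01))]:
    k,l,st,ce=cv2.connectedComponentsWithStats((m&(d>0)).astype(np.uint8))
    for i in range(1,k):
        if st[i,4]<40: continue
        Q=P[l==i]; r=cv2.minAreaRect((Q[:,:2]*1000).astype(np.float32))
        print(n,st[i,4],ce[i].round(),np.median(Q,0).round(4),np.percentile(Q,98,0).round(3),[np.round(a,1) for a in r])
        if n=="white": T=Q[Q[:,2]>np.percentile(Q[:,2],98)-.006]; print(" top",T.mean(0).round(4),len(T))
r=cams.mark_of("wrist","blue_grip"); print([(x["p"],np.multiply(x["location"],[512,384])) for x in r[:2]])
E
```

```text
[ 0.44500099 -0.12758773  0.195677  ] [-3.06713452e+01  1.30325820e+01  8.74121412e+01 -4.74575987e-02
  7.94771559e+01 -1.10890412e+02]
white 108 [429. 169.] [0.4586 0.06   0.0935] [0.47  0.064 0.102] [array([461.4,  60.8]), array([21.8,  4.2]), np.float64(12.5)]
 top [0.4598 0.0605 0.0993] 53
white 75 [256. 204.] [ 0.4644 -0.1323  0.1004] [ 0.477 -0.13   0.102] [array([ 465.1, -132.4]), array([ 2. , 26.7]), np.float64(80.2)]
 top [ 0.4645 -0.1323  0.0996] 73
white 86 [206. 204.] [ 0.4567 -0.182   0.1004] [ 0.469 -0.179  0.102] [array([ 456.4, -182.3]), array([ 2.5, 26.9]), np.float64(79.6)]
 top [ 0.4563 -0.1821  0.1002] 77
white 40 [ 83. 244.] [ 0.4911 -0.3648  0.0764] [ 0.499 -0.361  0.078] [array([ 490. , -364.9]), array([18.2,  8.4]), np.float64(19.6)]
 top [ 0.4911 -0.3645  0.0764] 40
white 75 [ 60. 265.] [ 0.5201 -0.4241  0.0768] [ 0.532 -0.407  0.081] [array([ 520. , -424.3]), array([39.5, 18.5]), np.float64(31.5)]
 top [ 0.5199 -0.4238  0.0774] 73
white 51 [ 64. 258.] [ 0.5089 -0.41    0.0786] [ 0.516 -0.403  0.08 ] [array([ 509.1, -410.5]), array([14.2, 13.7]), np.float64(53.3)]
 top [ 0.5089 -0.4098  0.0785] 51
white 46 [492. 286.] [0.686  0.2242 0.0743] [0.698 0.26  0.076] [array([690.5, 229.7]), array([14.7, 61.2]), np.float64(0.2)]
 top [0.6875 0.2259 0.0743] 46
blue 6324 [234. 188.] [ 0.4498 -0.1558  0.065 ] [ 0.517 -0.114  0.067] [array([ 460.7, -157.3]), array([ 81. , 118.3]), np.float64(80.7)]
blue 43 [508. 280.] [0.6992 0.2795 0.0652] [0.7   0.294 0.074] [array([699.4, 279.8]), array([ 3.2, 31.9]), np.float64(1.1)]
blue 62 [491. 288.] [0.6994 0.2321 0.0682] [0.701 0.26  0.074] [array([699.5, 236.2]), array([ 3.7, 57.2]), np.float64(0.2)]
blue 194 [460. 298.] [0.6993 0.1642 0.0646] [0.701 0.208 0.073] [array([699.7, 173.3]), array([ 4.4, 84.9]), np.float64(0.4)]
[(0.87, array([235.2128, 197.6064]))]
```

View pics/w1.png

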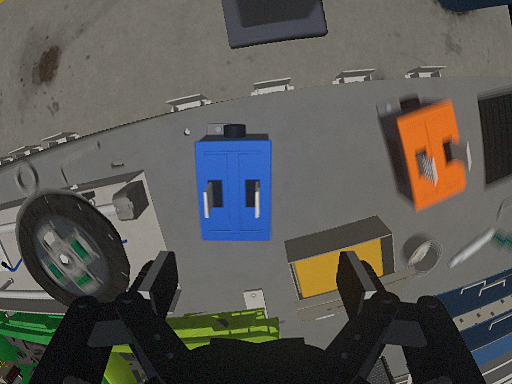

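The wrist picture shows the blue tabs at px (206,204) and (256,204). Their centre is (0.4605, -0.157) and the tool yaw matches. I'll centre over them and go down.

Emit:
move_arm(jaw=[8.5,8.5,8.5,8.5,8.5,8.5,8.5,8.5,8.5,8.5], dp=[[-2,-2.7,0],[0,0,0],[0,0,2],[0,0,2],[0,0,2],[0,0,2],[0,0,1.5],[0,0,1],[0,0,0],[0,0,0]], turn=[[0,0,0],[0,0,0],[0,0,0],[0,0,0],[0,0,0],[0,0,0],[0,0,0],[0,0,0],[0,0,0],[0,0,0]])

```text
time_s: 3.43
position: [0.4583, -0.1525, 0.0912]
tool_rot: [[-0.986, 0.167, -0.0], [0.167, 0.986, 0.0], [0.0, 0.0, -1.0]]
ft_force: [0.3, -0.5, 0.1]
grip_width: 0.0853
gripper_force: 0.0
```

Emit:
move_arm(jaw=[8.5,8.5,8.5,8.5,8.5], dp=[[-0.3,-0.45,0],[0,0,1],[0,0,0.7],[0,0,0.5],[0,0,0]], turn=[[0,0,0],[0,0,0],[0,0,0],[0,0,0],[0,0,0]])

```text
time_s: 3.85
position: [0.4603, -0.1579, 0.0685]
tool_rot: [[-0.986, 0.166, -0.001], [0.166, 0.986, 0.001], [0.001, 0.0, -1.0]]
ft_force: [-0.1, -0.3, 0.4]
grip_width: 0.085
gripper_force: 0.0
```

Emit:
move_arm(jaw=[6,5,4,3.5,3,3,3,3,3,3], dp=[[0,0,0],[0,0,0],[0,0,0],[0,0,0],[0,0,0],[0,0,0],[0,0,0],[0,0,0],[0,0,0],[0,0,0]], turn=[[0,0,0],[0,0,0],[0,0,0],[0,0,0],[0,0,0],[0,0,0],[0,0,0],[0,0,0],[0,0,0],[0,0,0]], force=40)

```text
time_s: 4.68
position: [0.4607, -0.1581, 0.069]
tool_rot: [[-0.986, 0.166, 0.0], [0.166, 0.986, 0.0], [-0.0, 0.0, -1.0]]
ft_force: [0.6, -0.6, -0.4]
grip_width: 0.0299
gripper_force: 0.0
```

Opening is 30 mm with no force, so the tabs aren't between the pads as expected. I'll look.

```bash
python3 - <<'E'
from h import *
o=observe(); im,d=cams.get_image("wrist"); P=wrist_cloud(d,o); 
im2,d2=cams.get_image("side"); im3,_=cams.get_image("scene")
a=cv2.resize(im[120:384,130:386],(388,400)); b=cv2.resize(im2[180:300,210:330],(400,400),interpolation=cv2.INTER_CUBIC)
cv2.imwrite("pics/g1.png",np.hstack([a,b])[:,:,::-1])
E
```

```text
(no output)
```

View pics/g1.png

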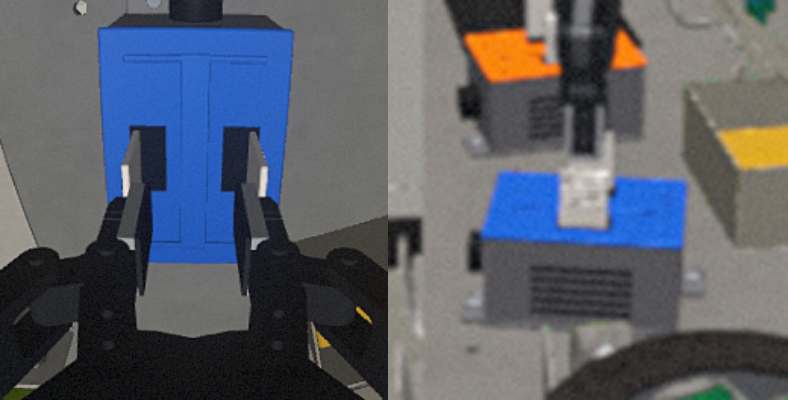

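```bash
python3 - <<'E'
from h import *
o=observe(); R=np.array(o["tool_rot"]);t=np.array(o["position"])
print(o["grip_width"],o["gripper_force"],o["time_s"]); print(np.array(cams.calibration("wrist")["tool_from_camera"]).round(3))
for n in ["wrist","side","scene"]:
    im,d=cams.get_image(n)
    if n=="wrist": P=wrist_cloud(d,o)
    else:
        v,u=np.mgrid[:384,:512]; c=cams.calibration(n); f=f_of(c)
        P=(np.stack([(u-c["cx"])/f*d,-(v-c["cy"])/f*d,-d,np.ones_like(d)],-1)@np.linalg.inv(np.array(c["view"])).T)[...,:3]
    Q=(P-t)@R*1000; hsv=cv2.cvtColor(im,cv2.COLOR_RGB2HSV).astype(int)
    near=(d>0)&(abs(Q[...,0])<35)&(abs(Q[...,1])<45)&(Q[...,2]<2)&(Q[...,2]>-45)
    w=near&(hsv[...,2]>150)&(hsv[...,1]<60); b=near&(hsv[...,2]<100)
    for nm,m in [("white",w),("dark",b)]:
      for s in (-1,1):
        q=Q[m&(Q[...,1]*s>0)]
        if len(q)>8: print(n,nm,s,len(q),*[np.percentile(q[:,i],[2,50,98]).round(1) for i in range(3)])
E
```

```text
0.03010454521210978 0.0 4.8333
[[ 0.     0.945  0.327  0.085]
 [ 1.    -0.     0.    -0.   ]
 [ 0.001  0.327 -0.945 -0.179]
 [ 0.     0.     0.     1.   ]]
wrist white -1 90 [ 1.1  8.2 13.9] [-26.5 -25.3 -23.9] [-32.7 -31.7 -30.5]
wrist white 1 88 [ 1.2  7.3 13.1] [24.7 25.8 27. ] [-32.7 -31.6 -30.2]
wrist dark -1 321 [-7.5  8.9 14.4] [-25.7 -23.5 -15.2] [-44.6 -22.8   1.1]
wrist dark 1 311 [-7.9  7.4 13.7] [14.7 24.3 26.2] [-44.8 -22.8  -0.1]
side white -1 222 [-13.6  -0.3  11.8] [-30.2 -27.3 -23.1] [-36.7 -16.    1.7]
side white 1 64 [-12.9  -8.4  11.8] [20.8 23.5 26.4] [-29.9 -11.3  -1. ]
scene white -1 82 [-10.6   3.2  14.6] [-26.5 -25.4 -22.7] [-32.3 -24.6  -3.1]
scene white 1 52 [-4.2  8.3 13.7] [25.3 26.  28.5] [-32.2 -16.7  -2.8]
scene dark 1 13 [-5.9  4.5 11.8] [15.5 16.1 26.2] [-44.8 -41.6 -39. ]
```

The tabs stand at their rest position (outer faces ±27) with the fingers inside them, at ±15 to 24. They must have slipped past. I'll close a little to clear the tabs, back out upward, and retry slowly with low force.

Emit:
move_arm(jaw=[2,1.5,1.5,1.5,1.5,1.5,1.5,1.5,1.5], dp=[[0,0,0],[0,0,0],[0,0,0],[0,0,0],[0,0,-1],[0,0,-1.5],[0,0,-1.5],[0,0,-1.5],[0,0,0]], turn=[[0,0,0],[0,0,0],[0,0,0],[0,0,0],[0,0,0],[0,0,0],[0,0,0],[0,0,0],[0,0,0]], force=20)

```text
time_s: 5.73
position: [0.4618, -0.1588, 0.1264]
tool_rot: [[-0.986, 0.166, 0.004], [0.166, 0.986, -0.003], [-0.004, -0.002, -1.0]]
ft_force: [0.8, -0.2, -0.0]
grip_width: 0.0151
gripper_force: 0.0
```

Emit:
move_arm(jaw=[8.5,8.5,8.5,8.5,8.5,8.5,8.5,8.5], dp=[[0,0,0],[0,0,0],[0,0,0],[0,0,0],[0,0,0],[0,0,0],[0,0,0],[0,0,0]], turn=[[0,0,0],[0,0,0],[0,0,0],[0,0,0],[0,0,0],[0,0,0],[0,0,0],[0,0,0]])

```text
time_s: 6.4
position: [0.4606, -0.1581, 0.1239]
tool_rot: [[-0.986, 0.166, -0.0], [0.166, 0.986, 0.0], [0.0, 0.0, -1.0]]
ft_force: [0.2, 0.4, 0.2]
grip_width: 0.0852
gripper_force: 0.0
```

```bash
python3 - <<'E'
from h import *
o=observe(); print(o["position"],o["grip_width"])
im,d=cams.get_image("wrist"); im2,_=cams.get_image("side")
a=cv2.resize(im[100:384,100:416],(445,400)); b=cv2.resize(im2[170:290,210:315],(350,400),interpolation=cv2.INTER_CUBIC)
cv2.imwrite("pics/g2.png",np.hstack([a,b])[:,:,::-1])
E
```

```text
[ 0.46064202 -0.15810197  0.12393763] 0.08521615697494746
```

View pics/g2.png

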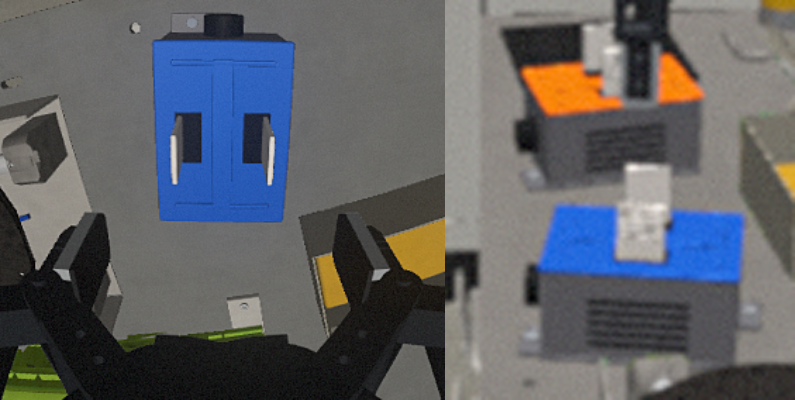

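The cover is intact, with tabs upright at px (175,150) and (268,150) in the crop. I'll go down again and close in stages.

Emit:
move_arm(jaw=[8.5,8.5,8.5,8.5,8.5,8.5,7,6,5.8,5.8,5.8], dp=[[0,0,1.5],[0,0,1.5],[0,0,1.5],[0,0,1],[0,0,0],[0,0,0],[0,0,0],[0,0,0],[0,0,0],[0,0,0],[0,0,0]], turn=[[0,0,0],[0,0,0],[0,0,0],[0,0,0],[0,0,0],[0,0,0],[0,0,0],[0,0,0],[0,0,0],[0,0,0],[0,0,0]], force=20)

```text
time_s: 7.42
position: [0.4607, -0.1581, 0.0693]
tool_rot: [[-0.986, 0.166, 0.0], [0.166, 0.986, -0.0], [-0.0, -0.0, -1.0]]
ft_force: [0.1, -0.6, -1.1]
grip_width: 0.0583
gripper_force: 0.0
```

```bash
cat > m.py <<'E'
from h import *
o=observe(); R=np.array(o["tool_rot"]);t=np.array(o["position"])
print(t.round(4),o["grip_width"],o["gripper_force"],o["time_s"])
for n in ["wrist","scene","side"]:
    im,d=cams.get_image(n); 
    if n=="side": b=cv2.resize(im[180:280,220:320],(400,400),interpolation=cv2.INTER_CUBIC)
    if n=="wrist": P=wrist_cloud(d,o); a=cv2.resize(im[120:384,130:386],(388,400))
    else:
        v,u=np.mgrid[:384,:512]; c=cams.calibration(n); f=f_of(c)
        P=(np.stack([(u-c["cx"])/f*d,-(v-c["cy"])/f*d,-d,np.ones_like(d)],-1)@np.linalg.inv(np.array(c["view"])).T)[...,:3]
    Q=(P-t)@R*1000; hsv=cv2.cvtColor(im,cv2.COLOR_RGB2HSV).astype(int)
    near=(d>0)&(abs(Q[...,0])<20)&(abs(Q[...,1])<62)&(Q[...,2]<2)&(Q[...,2]>-45)
    w=near&(hsv[...,2]>150)&(hsv[...,1]<60); b2=near&(hsv[...,2]<100)
    for nm,m in [("white",w),("dark",b2)]:
      for s in (-1,1):
        q=Q[m&(Q[...,1]*s>0)]
        if len(q)>8: print(n,nm,s,len(q),*[np.percentile(q[:,i],[2,50,98]).round(1) for i in range(3)])
import sys; cv2.imwrite(f"pics/{sys.argv[1]}.png",np.hstack([a,b])[:,:,::-1])
E
python3 m.py g3
```

```text
[ 0.4607 -0.1581  0.0693] 0.05827268680144345 0.0 7.4167
wrist white -1 193 [-12.2   1.3  13.5] [-26.7 -25.2 -23.9] [-32.6 -31.4 -30. ]
wrist white 1 187 [-12.8   0.3  12.9] [24.4 25.7 27. ] [-32.6 -31.3 -30.2]
wrist dark -1 357 [-11.2   3.5  14.4] [-29.6 -23.7 -23.3] [-44.7 -18.9   1.2]
wrist dark 1 343 [-11.4   2.2  13.6] [23.9 24.5 29.6] [-44.5 -18.8  -0.4]
scene white -1 63 [-8.5  6.1 14.7] [-26.5 -25.3 -22.8] [-31.4 -20.8  -2.7]
scene white 1 91 [-12.    2.3  14. ] [25.  25.8 28.1] [-32.  -21.4  -1.4]
side white -1 212 [-13.5  -0.   11.9] [-31.1 -27.6 -24.8] [-30.8 -15.6   0.8]
side white 1 58 [-12.7  -8.4  11.7] [20.4 23.6 25.8] [-29.4 -10.2  -0.2]
```

View pics/g3.png

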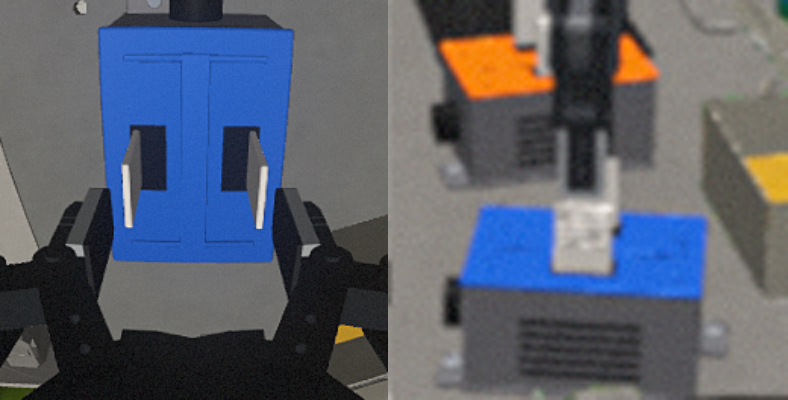

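```bash
python3 - <<'E'
from h import *
o=observe(); R=np.array(o["tool_rot"]);t=np.array(o["position"])
im,d=cams.get_image("wrist"); Q=(wrist_cloud(d,o)-t)@R*1000
# crop->full: u=130+cx*256/388, v=120+cy*264/400
for cx,cy in [(100,195),(105,192),(95,215),(90,240),(85,265),(80,250),(290,195),(285,195),(295,240),(305,265),(125,165),(125,215),(200,200)]:
    u=int(130+cx*256/388); v=int(120+cy*264/400); print((cx,cy),im[v,u],Q[v,u].round(1),round(float(d[v,u]),4))
s,ds=cams.get_image("side"); c=cams.calibration("side"); V=np.array(c["view"]); f=f_of(c)
def pr(p): q=V@np.r_[p,1]; return (c["cx"]+f*q[0]/-q[2], c["cy"]-f*q[1]/-q[2], -q[2])
for y,z in [(-36,0),(-36,-10),(-36,-20),(-36,-30),(-36,-40),(36,0),(36,-30)]:
    u,v,dd=pr(t+R@np.array([0,y,z])/1000); print(y,z,"crop",round((u-220)*4),round((v-180)*4),"exp",round(dd,3),"meas",ds[int(v),int(u)],s[int(v),int(u)])
E
```

```text
(100, 195) [76 75 76] [ 11.2 -31.7 -48.6] 0.1471
(105, 192) [15 19 27] [ 11.7 -29.8 -47.3] 0.1481
(95, 215) [22 28 32] [ 11.6 -30.6 -61.8] 0.1344
(90, 240) [21 18 29] [ 10.7 -29.6 -74.5] 0.1227
(85, 265) [30 36 41] [  4.7 -30.9 -78.3] 0.1211
(80, 250) [157 158 157] [  9.2 -32.2 -77.7] 0.1202
(290, 195) [70 70 76] [ 11.4  32.2 -48.9] 0.1467
(285, 195) [75 76 81] [ 11.6  30.5 -49.3] 0.1462
(295, 240) [30 26 33] [ 11.   28.6 -74.7] 0.1224
(305, 265) [27 34 38] [  7.5  30.6 -81.9] 0.1168
(125, 165) [116 110 109] [ 14.4 -25.1 -31.3] 0.1623
(125, 215) [179 174 169] [ -6.4 -26.3 -32.4] 0.1681
(200, 200) [ 43  95 191] [-21.1   2.6   3.8] 0.2071
-36 0 crop 190 272 exp 0.947 meas 0.9546684 [ 94 108 170]
-36 -10 crop 190 254 exp 0.943 meas 0.9511322 [182 176 169]
-36 -20 crop 191 236 exp 0.939 meas 0.9448429 [193 190 185]
-36 -30 crop 191 217 exp 0.936 meas 0.9434582 [208 205 197]
-36 -40 crop 191 198 exp 0.932 meas 0.9319822 [147 147 147]
36 0 crop 201 205 exp 1.013 meas 0.9990642 [200 195 191]
36 -30 crop 201 152 exp 1.002 meas 0.91296583 [37 37 40]
```

```bash
python3 - <<'E'
from h import *
o=observe(); R=np.array(o["tool_rot"]);t=np.array(o["position"])
for n in ["side","scene","wrist"]:
    im,d=cams.get_image(n)
    if n=="wrist": P=wrist_cloud(d,o)
    else:
        v,u=np.mgrid[:384,:512]; c=cams.calibration(n); f=f_of(c)
        P=(np.stack([(u-c["cx"])/f*d,-(v-c["cy"])/f*d,-d,np.ones_like(d)],-1)@np.linalg.inv(np.array(c["view"])).T)[...,:3]
    Q=(P-t)@R*1000
    for s in (-1,1):
        m=(d>0)&(abs(Q[...,0])<13)&(s*Q[...,1]>29.2)&(s*Q[...,1]<50)&(Q[...,2]>-90)
        q=Q[m&(Q[...,2]<-3)]
        h,_=np.histogram(q[:,2],np.arange(-90,1,5)); print(n,s,h.tolist())
        q=q[q[:,2]>-60]; 
        if len(q): print("  y",np.percentile(q[:,1],[5,50,95]).round(1),"maxz",np.sort(q[:,2])[-6:].round(1))
E
```

```text
side -1 [2, 0, 20, 27, 32, 28, 24, 31, 17, 23, 0, 3, 9, 5, 5, 6, 1, 4]
  y [-43.9 -36.9 -29.4] maxz [-10.6  -5.9  -4.7  -3.9  -3.4  -3.2]
side 1 [0, 0, 0, 0, 3, 3, 1, 1, 4, 0, 0, 0, 0, 0, 0, 0, 0, 0]
  y [29.4 30.3 31.2] maxz [-55.4 -53.2 -49.5 -47.1 -46.3 -45. ]
scene -1 [37, 15, 9, 16, 21, 21, 22, 26, 12, 2, 0, 0, 0, 0, 0, 0, 0, 0]
  y [-41.9 -35.7 -30.2] maxz [-45.5 -45.5 -45.2 -45.1 -44.4 -43.3]
scene 1 [20, 13, 29, 17, 27, 18, 20, 25, 19, 11, 0, 0, 0, 0, 0, 0, 0, 0]
  y [29.4 30.2 41.2] maxz [-43.6 -43.4 -42.8 -41.9 -41.  -40.5]
wrist -1 [298, 148, 318, 221, 228, 207, 185, 171, 137, 41, 0, 0, 0, 0, 0, 0, 0, 0]
  y [-41.5 -31.1 -29.3] maxz [-42.2 -42.1 -41.9 -41.5 -41.4 -40.3]
wrist 1 [302, 150, 204, 127, 148, 122, 113, 104, 72, 6, 0, 0, 0, 0, 0, 0, 0, 0]
  y [29.6 34.1 41.5] maxz [-45.  -45.  -44.8 -44.4 -44.2 -44.2]
```

All three cameras put the real fingertips about 42 mm behind the reported TCP at this opening, so the pads are still above the tabs. I'll go 36 mm further down by the camera measurement, watching the force.

Emit:
move_arm(jaw=[7,7,7,7,7,7,7], dp=[[0,0,0],[0,0,0.5],[0,0,0.8],[0,0,0.8],[0,0,0.6],[0,0,0.3],[0,0,0]], turn=[[0,0,0],[0,0,0],[0,0,0],[0,0,0],[0,0,0],[0,0,0],[0,0,0]])

```text
time_s: 8.4
position: [0.4602, -0.1578, 0.038]
tool_rot: [[-0.986, 0.166, -0.002], [0.166, 0.986, 0.001], [0.002, 0.001, -1.0]]
ft_force: [-0.1, 0.9, -0.2]
grip_width: 0.07
gripper_force: 0.0
```

```bash
cat > tip.py <<'E'
from h import *
o=observe(); R=np.array(o["tool_rot"]);t=np.array(o["position"]); print(t.round(4),o["grip_width"],o["gripper_force"],o["ft_force"],o["time_s"])
for n in ["wrist","scene"]:
    im,d=cams.get_image(n)
    if n=="wrist": P=wrist_cloud(d,o); cv2.imwrite("pics/wl.png",im[:,:,::-1])
    else:
        v,u=np.mgrid[:384,:512]; c=cams.calibration(n); f=f_of(c)
        P=(np.stack([(u-c["cx"])/f*d,-(v-c["cy"])/f*d,-d,np.ones_like(d)],-1)@np.linalg.inv(np.array(c["view"])).T)[...,:3]
    Q=(P-t)@R*1000; g=1000*o["grip_width"]/2
    for s in (-1,1):
        q=Q[(d>0)&(abs(Q[...,0])<13)&(s*Q[...,1]>g)&(s*Q[...,1]<g+16)&(Q[...,2]>-90)]
        w=P[(d>0)&(abs(Q[...,0])<13)&(s*Q[...,1]>g)&(s*Q[...,1]<g+16)&(P[...,2]>.072)&(Q[...,2]>-90)]
        h,e=np.histogram(w[:,2],np.arange(.070,.14,.005)); print(n,s,"world z hist from .070 by .005",h.tolist())
        hs=cv2.cvtColor(im,cv2.COLOR_RGB2HSV); k=Q[(d>0)&(abs(Q[...,0])<16)&(s*Q[...,1]>10)&(s*Q[...,1]<29)&(hs[...,1]<60)&(hs[...,2]>150)&(P[...,2]>.075)&(P[...,2]<.15)]
        if len(k): print("  white y",np.percentile(k[:,1],[3,50,97]).round(1),"top world z",(t[2]-np.percentile(k[:,2],3)/1000).round(4),"x",np.percentile(k[:,0],[3,97]).round(1))
E
python3 tip.py
```

```text
[ 0.4602 -0.1578  0.038 ] 0.06997568770723755 0.0 [-0.05430535  0.93132088 -0.23106217] 8.4
wrist -1 world z hist from .070 by .005 [0, 0, 45, 140, 209, 218, 230, 265, 273, 331, 119, 83, 0, 0]
  white y [-26.7 -25.3 -24.1] top world z 0.1018 x [-12.9  12.8]
wrist 1 world z hist from .070 by .005 [0, 0, 1, 50, 114, 120, 135, 153, 144, 211, 112, 81, 0, 0]
  white y [24.3 25.5 26.9] top world z 0.1019 x [-13.6  12.4]
scene -1 world z hist from .070 by .005 [0, 0, 4, 8, 16, 20, 22, 18, 18, 9, 13, 9, 0, 0]
  white y [-26.5 -25.6 -23. ] top world z 0.1012 x [-8.6 13.7]
scene 1 world z hist from .070 by .005 [0, 0, 5, 17, 20, 22, 22, 22, 20, 17, 6, 6, 0, 0]
  white y [24.9 25.6 27.7] top world z 0.1014 x [-12.5  13.4]
```

Tips are now at z about 0.081 (70 mm open), beside the tabs. I'll go 5 mm lower, then close.

Emit:
move_arm(jaw=[7,7,6,5.5,5,4.5,4,3.5,3,3,3,3], dp=[[0,0,0.5],[0,0,0],[0,0,0],[0,0,0],[0,0,0],[0,0,0],[0,0,0],[0,0,0],[0,0,0],[0,0,0],[0,0,0],[0,0,0]], turn=[[0,0,0],[0,0,0],[0,0,0],[0,0,0],[0,0,0],[0,0,0],[0,0,0],[0,0,0],[0,0,0],[0,0,0],[0,0,0],[0,0,0]], force=40)

```text
time_s: 9.5
position: [0.4611, -0.1582, 0.0354]
tool_rot: [[-0.986, 0.166, 0.002], [0.166, 0.986, -0.001], [-0.002, -0.0, -1.0]]
ft_force: [-2.5, 3.9, 15.5]
grip_width: 0.0342
gripper_force: 38.9
```

Gripped at 38.9 N, with the tabs at their stops. Lift.

Emit:
move_arm(jaw=[3,3,3,3,3,3,3,3,3,3], dp=[[0,0,-0.2],[0,0,-0.3],[0,0,-0.5],[0,0,-1],[0,0,-1],[0,0,-1],[0,0,-1],[0,0,-1],[0,0,-1],[0,0,0]], turn=[[0,0,0],[0,0,0],[0,0,0],[0,0,0],[0,0,0],[0,0,0],[0,0,0],[0,0,0],[0,0,0],[0,0,0]])

```text
time_s: 10.33
position: [0.4613, -0.1586, 0.1057]
tool_rot: [[-0.986, 0.166, 0.003], [0.166, 0.986, -0.002], [-0.003, -0.001, -1.0]]
ft_force: [-0.1, -0.2, -0.9]
grip_width: 0.0341
gripper_force: 40.7
```

```bash
python3 - <<'E'
from h import *
o=observe(); print(o["position"],o["grip_width"],o["gripper_force"],o["ft_force"])
im,d=cams.get_image("wrist"); im2,d2=cams.get_image("side")
a=cv2.resize(im[100:384,100:416],(445,400)); b=cv2.resize(im2[150:290,200:322],(350,400),interpolation=cv2.INTER_CUBIC)
cv2.imwrite("pics/l1.png",np.hstack([a,b])[:,:,::-1])
c=cams.calibration("side"); f=f_of(c); v,u=np.mgrid[:384,:512]
P=(np.stack([(u-c["cx"])/f*d2,-(v-c["cy"])/f*d2,-d2,np.ones_like(d2)],-1)@np.linalg.inv(np.array(c["view"])).T)[...,:3]
for n,P,im,d in [("side",P,im2,d2),("wrist",wrist_cloud(d,o),im,d)]:
    h=cv2.cvtColor(im,cv2.COLOR_RGB2HSV).astype(int)
    m=(abs(h[...,0]-108)<14)&(h[...,1]>110)&(d>0)&(abs(P[...,0]-.46)<.08)&(abs(P[...,1]+.157)<.08)
    print(n,m.sum(),np.percentile(P[m],[3,50,97],axis=0).round(3).tolist())
E
```

```text
[ 0.46134889 -0.15856247  0.10570478] 0.034061565857657954 40.72332680225372 [-0.07444091 -0.1856765  -0.85908433]
side 936 [[0.404, -0.205, 0.125], [0.455, -0.172, 0.133], [0.515, -0.124, 0.135]]
wrist 20462 [[0.403, -0.194, 0.134], [0.439, -0.157, 0.135], [0.511, -0.116, 0.223]]
```

View pics/l1.png

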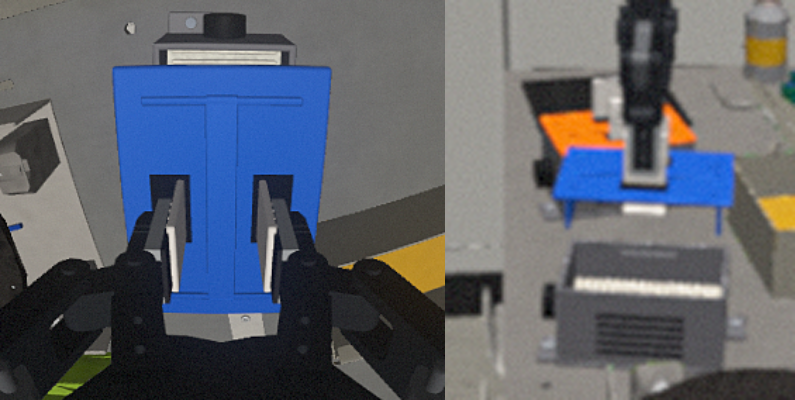

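Lifted clear: the side view shows the empty housing below and the cover level, with the plate at z 0.135. I'll raise it a bit more and carry it to the mat.

Emit:
move_arm(jaw=[3,3,3,3,3,3,3,3,3,3,3,3], dp=[[0,0,-1],[0,0,-1.5],[0,0,-1.5],[0.1,0.5,-0.5],[0.2,1.2,0],[0.4,2.2,0],[0.5,3,0],[0.5,3,0],[0.5,3,0],[0.5,3,0],[0.5,3,0],[0.5,3,0]], turn=[[0,0,0],[0,0,0],[0,0,0],[0,0,0],[0,0,0],[0,0,0],[0,0,0],[0,0,0],[0,0,0],[0,0,0],[0,0,0],[0,0,0]])

```text
time_s: 11.43
position: [0.4591, 0.0664, 0.1477]
tool_rot: [[-0.986, 0.166, -0.002], [0.166, 0.986, 0.0], [0.002, 0.0, -1.0]]
ft_force: [1.2, 0.0, -1.3]
grip_width: 0.0338
gripper_force: 40.7
```

Emit:
move_arm(jaw=[3,3,3,3,3,3,3,3,3,3,3,3], dp=[[0.5,3,0],[0.5,3,0],[0.5,3,0],[0.5,3,0],[0.5,3,0],[0.5,3,0],[0.4,2.5,0],[0.4,2,0],[0.2,1,0],[0,0.5,0],[0,0,0],[0,0,0]], turn=[[0,0,0],[0,0,0],[0,0,0],[0,0,0],[0,0,0],[0,0,0],[0,0,0],[0,0,0],[0,0,0],[0,0,0],[0,0,0],[0,0,0]])

```text
time_s: 12.43
position: [0.4607, 0.3067, 0.1486]
tool_rot: [[-0.986, 0.166, -0.001], [0.166, 0.986, -0.001], [0.001, -0.001, -1.0]]
ft_force: [1.1, -0.6, -1.7]
grip_width: 0.0339
gripper_force: 40.7
```

Emit:
move_arm(jaw=[3,3,3,3,3,3,3,3,3,3,3,3], dp=[[0,-0.75,0.5],[0,0,1.5],[0,0,2],[0,0,2],[0,0,2],[0,0,2],[0,0,1.5],[0,0,1],[0,0,0.5],[0,0,0],[0,0,0],[0,0,0]], turn=[[0,0,0],[0,0,0],[0,0,0],[0,0,0],[0,0,0],[0,0,0],[0,0,0],[0,0,0],[0,0,0],[0,0,0],[0,0,0],[0,0,0]])

```text
time_s: 13.43
position: [0.4602, 0.2999, 0.0199]
tool_rot: [[-0.986, 0.166, 0.002], [0.166, 0.986, 0.001], [-0.001, 0.001, -1.0]]
ft_force: [0.1, 0.4, -1.4]
grip_width: 0.0342
gripper_force: 40.7
```

```bash
cat > b.py <<'E'
from h import *
o=observe(); print(np.array(o["position"]).round(4),o["grip_width"],o["gripper_force"],o["ft_force"],o["time_s"])
for n in ["scene","wrist","side"]:
    im,d=cams.get_image(n)
    if n=="wrist": P=wrist_cloud(d,o)
    else:
        c=cams.calibration(n); f=f_of(c); v,u=np.mgrid[:384,:512]
        P=(np.stack([(u-c["cx"])/f*d,-(v-c["cy"])/f*d,-d,np.ones_like(d)],-1)@np.linalg.inv(np.array(c["view"])).T)[...,:3]
    cv2.imwrite(f"pics/last_{n}.png",im[:,:,::-1])
    h=cv2.cvtColor(im,cv2.COLOR_RGB2HSV).astype(int)
    m=(abs(h[...,0]-108)<14)&(h[...,1]>110)&(d>0)&(abs(P[...,0]-.46)<.1)&(abs(P[...,1]-.3)<.1)&(P[...,2]<.06)
    if m.sum()>20:
        Q=P[m]; A=np.c_[Q[:,:2],np.ones(len(Q))]; zt=np.median(Q[:,2]); k=abs(Q[:,2]-zt)<.006
        print(n,m.sum(),np.percentile(Q,[2,50,98],axis=0).round(4).tolist(),"slope",np.linalg.lstsq(A[k],Q[k,2],rcond=None)[0][:2].round(3),"centre",cv2.minAreaRect((Q[k][:,:2]*1000).astype(np.float32)))
E
python3 b.py
```

```text
[0.4602 0.2999 0.0199] 0.03419247454896316 40.74491322040558 [ 0.08428235  0.38871689 -1.41493135] 13.4333
scene 1158 [[0.4007, 0.2559, 0.0074], [0.4383, 0.29, 0.0487], [0.5139, 0.345, 0.0517]] slope [0.001 0.006] centre ((459.6973876953125, 300.36700439453125), (84.88407897949219, 119.69792175292969), 79.81383514404297)
wrist 18945 [[0.4004, 0.2641, 0.0476], [0.4349, 0.3013, 0.0492], [0.5129, 0.3438, 0.0511]] slope [ 0.004 -0.001] centre ((460.0721740722656, 299.7948913574219), (82.50625610351562, 119.20284271240234), 80.47607421875)
side 406 [[0.4029, 0.2524, 0.0041], [0.4555, 0.2901, 0.0478], [0.5177, 0.3581, 0.0507]] slope [-0.     0.003] centre ((460.1606750488281, 298.1235656738281), (93.46414947509766, 115.83314514160156), 81.33749389648438)
```

Emit:
move_arm(jaw=[3,3,3,3,3,3], dp=[[0,0,0.4],[0,0,0.4],[0,0,0.3],[0,0,0.2],[0,0,0],[0,0,0]], turn=[[0,0,0],[0,0,0],[0,0,0],[0,0,0],[0,0,0],[0,0,0]])

```text
time_s: 14.08
position: [0.4594, 0.2999, 0.0066]
tool_rot: [[-0.986, 0.166, -0.0], [0.166, 0.986, -0.0], [0.0, -0.0, -1.0]]
ft_force: [-3.6, -1.7, 8.1]
grip_width: 0.034
gripper_force: 43.1
```

Emit:
move_arm(jaw=[3,3,3], dp=[[0,0,0.1],[0,0,0],[0,0,0]], turn=[[0,0,0],[0,0,0],[0,0,0]])

```text
time_s: 14.33
position: [0.4595, 0.2999, 0.0065]
tool_rot: [[-0.986, 0.166, 0.001], [0.166, 0.986, -0.0], [-0.001, 0.0, -1.0]]
ft_force: [-6.9, -2.4, 16.8]
grip_width: 0.0339
gripper_force: 45.5
```

The force shows the cover standing on the mat. I'll ease off 1 mm, open, and retreat upward.

Emit:
move_arm(jaw=[3,3,3.6,4,4.5,5,6,7,8,8.5,8.5,8.5], dp=[[0,0,-0.1],[0,0,0],[0,0,0],[0,0,0],[0,0,0],[0,0,0],[0,0,0],[0,0,0],[0,0,0],[0,0,0],[0,0,0],[0,0,0]], turn=[[0,0,0],[0,0,0],[0,0,0],[0,0,0],[0,0,0],[0,0,0],[0,0,0],[0,0,0],[0,0,0],[0,0,0],[0,0,0],[0,0,0]])

```text
time_s: 15.33
position: [0.4597, 0.2999, 0.0061]
tool_rot: [[-0.986, 0.166, 0.0], [0.166, 0.986, 0.0], [-0.0, 0.0, -1.0]]
ft_force: [-1.2, -0.0, -0.2]
grip_width: 0.085
gripper_force: 0.0
```

Emit:
move_arm(jaw=[8.5,8.5,8.5,8.5,8.5,8.5,8.5,8.5], dp=[[0,0,-1],[0,0,-2],[0,0,-2.5],[0,0,-2.5],[0,0,-2.5],[0,0,-2],[0,0,0],[0,0,0]], turn=[[0,0,0],[0,0,0],[0,0,0],[0,0,0],[0,0,0],[0,0,0],[0,0,0],[0,0,0]])

```text
time_s: 16.0
position: [0.46, 0.3001, 0.1324]
tool_rot: [[-0.986, 0.166, 0.003], [0.166, 0.986, 0.001], [-0.002, 0.001, -1.0]]
ft_force: [-0.3, -0.2, 0.2]
grip_width: 0.0851
gripper_force: 0.0
```

```bash
python3 b.py; python3 -c "
import cv2,numpy as np
cv2.imwrite('pics/fin.png',np.hstack([cv2.resize(cv2.imread('pics/last_scene.png'),(400,300)),cv2.resize(cv2.imread('pics/last_wrist.png'),(400,300))]))"
```

```text
[0.46   0.3001 0.1324] 0.08508218521640387 0.0 [-0.3122829  -0.21731163  0.24771083] 16.0
scene 1334 [[0.4005, 0.2563, 0.0046], [0.4457, 0.2979, 0.0355], [0.5185, 0.3531, 0.0385]] slope [-0.001  0.007] centre ((459.0655822753906, 299.87481689453125), (84.29552459716797, 119.13702392578125), 80.48077392578125)
wrist 8666 [[0.4018, 0.2565, 0.0347], [0.4499, 0.3005, 0.0372], [0.516, 0.3433, 0.0391]] slope [0.004 0.   ] centre ((460.36541748046875, 299.79681396484375), (82.27045440673828, 118.07601165771484), 80.27348327636719)
side 347 [[0.3991, 0.2502, 0.0043], [0.4385, 0.2919, 0.0347], [0.5201, 0.342, 0.0374]] slope [0.001 0.007] centre ((460.1669921875, 298.6631164550781), (90.60162353515625, 117.00437927246094), 77.3017349243164)
```

View pics/fin.png

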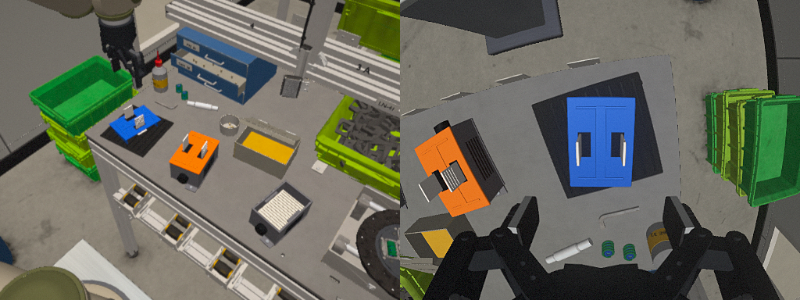

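The blue cover stands level, tabs up, in the middle of the mat (scene px (140,122), centre (0.460, 0.300)). The orange cover is in place and the gripper is clear.

```bash
python3 -c "
from rig import ticket
print(ticket.close_job())"
```

```text
the job is handed in; nothing more can be done
None
```

The blue cover is off its unit and standing level, tabs up, within a few mm of the mat's centre by the cameras; the orange cover is still on its unit, and I've handed the job in (no verdict came back).

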